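# Zero the sample mill and back its burrs off five clicks

## Task

Set the mill's grinding gap for the next leaf sample: turn the black dial on top clockwise until the burrs touch and it will go no further, feeling for the stop and never forcing the dial against it, then turn it back anticlockwise by exactly five clicks. Let go and leave the dial resting in that fifth click; do not disturb the cup, jar, brush or tip box.

Things in the scene. Friction and masses are not known exactly. Their poses are not given: they have to be found in the camera images.
- dial: Black knurled dial standing on top of the mill, its burr-gap adjuster: round, 44 mm across, 30 mm tall, rubbery grip. Origin: centre of its underside on its upright axis, 190 mm over the bench (top 220 mm); z up, x towards the white pointer. Under it a neck 26 mm across, then, 14 mm lower, the mill's cover. From above, clockwise closes the burrs, anticlockwise opens them.
- dial_grip (a point): On the dial's axis, 18 mm over its underside: where to grip it. The dial clicks 18 times a turn (20 degrees, 0.349 rad a click) and, let go, falls into the nearest click; turning it, the clicks are felt as a ripple of 0.1 to 0.2 N m. The stop where the burrs touch is itself a click position: count the five from there, so the fifth is 1.745 rad from it.
- dial_pointer (a point): End of the white rib on the dial's silver top, 21.5 mm from the axis. No mark shows the stop: it lies 1.0 to 2.5 rad clockwise of the start, anywhere round the circle. It is springy, 4 N m per rad: 0.3 N m is a clear stop; 0.6 N m (0.15 rad into it) is forcing. Fully open is a like stop 3.3 rad from it. Inside, dial_lug is 7.9 mm from stop_pin at the stop, 35.1 mm at five clicks.
- mill: Burr mill fixed to the bench. Origin: on the bench under the dial's axis; z up, its front is -x. White base 170 mm wide, from 165 mm before the axis to 105 mm behind it, 28 mm high; white motor housing, steel burr chamber 128 mm across, its cover at 172 mm; steel spout at the front over the cup. Over the cover, only the dial, its neck and 4 mm screw heads stand within 100 mm of the axis.
- hopper_mouth (a point): Centre of the rim of the mill's steel feed hopper, 240 mm over the bench; the rim is 92 mm across. The hopper stands on a slanting pipe to the mill's left (+y), 150 mm from the dial's axis; keep clear of it.
- cup: Loose steel catch cup, 54 mm across, 55 mm high, standing on the mill's base tray under the spout. Origin: centre of its underside. Leave it alone.
- jar: Loose white jar with white lid and paper label, 68 mm across, 95 mm high, on the bench. Origin: centre of its underside. Leave it alone.
- brush: Loose cleaning brush lying on the bench, 170 mm long, along its x axis with the handle to -x. Origin: underneath its middle. Leave it alone.
- tip_box: Loose pale box of pipette tips, 88 x 128 mm, 60 mm high, on the bench. Origin: centre of its underside. Leave it alone.

How it is judged:
By the outcome, as a careful person would: the job done as asked, in the order asked, and still so for the second after the job is handed in, with the robot touching nothing.
It also fails if it takes over 67 s, if anything falls off the work surface, if the arm or the gripper's body presses on something with over 40 N, if the wrist force passes 120 N, or if a joint passes its speed limit or range.

## Robot

A 6-joint arm with a two-finger parallel gripper is mounted at the origin on the work surface. World frame = base frame: x ahead of the robot, y to its left, z up, the work surface at z = 0. Lengths are in m, angles in rad, forces in N, time in s.
With the tool pointing down it reaches from about 0.35 to 0.775 m from the base axis. Payload 7.3 kg.
Tool frame: the origin (TCP) lies at the centre of the arm's flange, where the gripper is bolted on; the fingertips stand 178 mm ahead of it and the grasp point (between the pads) lies 159 mm ahead of it (tip_extent is the distance from the TCP to the fingertips, in m); z points along the fingers, y is the line along which they close (so a half turn about z gives the same grasp; the last joint's range is limited). The gripper opens to 92 mm and grips with 3 to 60 N. Pads are 19 mm wide; open, the fingers measure 130 mm over their backs; the gripper's body (75 mm by 190 mm) begins 47 mm behind the grasp point.
Start: joints at [1.173, 0.342, 1.524, -0, 1.275, -0.146], TCP at [0.131, 0.508, 0.405] pointing down, gripper open.
Joint ranges: [-2.53, 2.53], [-0.77, 2.02], [0.04, 2.7], [-1, 4.14], [0.28, 2.66], [-3.11, 3.11]. Speed limits (rad/s): [2.57, 2.57, 3.14, 3.14, 3.14, 3.14].

## Interface

Orientations are given as [roll, pitch, yaw] about the fixed x, y, z axes, in that order (R = Rz(yaw) Ry(pitch) Rx(roll)).
In Python, from cell import * gives the robot as it stands.
- The arm moves only by the tool arm_command, never from a script. Its arguments are lists of equal length, an entry for each row: "xyz": the shift along the world's x, y, z in mm, a list of three; "spin": the turn about the world's z in degrees. In form: {"xyz": [[tx, ty, tz], ...], "spin": [spin, ...]}. A call has 1 to 20 rows; each row shifts and turns the commanded pose from where the row before left it; what a row does not reach is not made up. A row lasts 1/10 s, in which the tool goes at most 50 mm and 8.59 degrees, less where a joint would pass 70% of its speed; a pose out of reach is approached as far as the arm can. A call with a gripper value outside its range is refused whole. "jaw" is the opening, from -1 (shut) to 1 (fully open), set as the call begins (left out, the last holds). The fingers move at their own pace and stop on an object; "squeeze" is the grip in N (left out, the last holds). Time passes only in rows, so rows that do not move let the fingers close. It gives the time, the measured TCP pose, the force, the opening and the grip force at its end, in the units of the state.
- observe(): the state, without advancing time (a new reading comes with each control period).
- read_camera(name): name is "scene" or "top"; returns a dict with "img" (400x640x3 uint8, red, green, blue), "depth" (400x640 float32, m along the optical axis (not along the pixel's ray), 0 where there is no reading), "fx", "fy", "cx", "cy" (pixels), "world_from_camera" (4x4, takes a point from camera to world coordinates). Camera axes: x right, y up, looking along -z (the intrinsics and any distortion apply to the point x, -y, -z); pixel columns grow to the right and rows downward; lengths in m; the calibration is good to about 2 mm. A picture is of the moment at which its call begins.
- hand_in(): hands the job in; it is judged then, once.
The state is a dict: "time": time; "qpos": joint angles; "qvel": joint speeds; "joint_efforts": joint torques, N m; "tool_pos": TCP position; "tool_rot": TCP orientation; "contact_force": force on the tool from outside, world axes, zero at the start; "torque": the same for the moment, N m; "opening": finger opening in m; "grip_force": force on a finger pad.
Only numpy, scipy, OpenCV 4.12 (cv2) and the standard library are available. Lean on these libraries where they do the work, as an engineer would, in place of code of your own. Each camera call takes 0.05 s, during which the arm holds its last target. There are 200 camera calls.

## Working session

There is one attempt and no reset: what is moved stays moved. The work goes in short steps, Python scripts to look and compute and a tool call to move; the robot and the scene stay as the last step left them, time stands still between calls to the robot, and variables do not carry over. Pictures are saved under pics/ and viewed, at most 10 in all, crops included, and the job is handed in when it is done.

Besides the shell and the picture viewer there is one more tool, called after "Request:" as name([rows], argument=value, ...), one row to a line, values as JSON. arm_command: Moves the arm, as the interface text tells. Its arguments: {"type":"object","properties":{"xyz":{"type":"array","items":{"type":"array","items":{"type":"number"}}},"spin":{"type":"array","items":{"type":"number"}},"jaw":{"type":"number"},"squeeze":{"type":"number"}},"required":["xyz","spin"]}

```bash
mkdir -p pics; cat > h.py <<'E'
from cell import *
import numpy as np, cv2
def grab(n,f):
    c=read_camera(n); cv2.imwrite('pics/'+f,c['img'][:,:,::-1]); return c
def world(c):
    v,u=np.mgrid[0:400,0:640]; d=c['depth']
    p=np.stack([(u-c['cx'])/c['fx']*d,-(v-c['cy'])/c['fy']*d,-d],-1)
    W=np.array(c['world_from_camera']); return p@W[:3,:3].T+W[:3,3]
E
python3 - <<'E'
from h import *
for n in('top','scene'):
    c=grab(n,n+'1.png'); P=world(c); im=c['img'].astype(int)
    print(n,c.keys(),np.array(c['world_from_camera'])[:3,3])
    m=(abs(P[...,2]-.22)<.006)&(c['depth']>0)
    k,l,s,ce=cv2.connectedComponentsWithStats(m.astype(np.uint8))
    for i in range(1,k):
        if s[i,4]>15: print(s[i],ce[i],P[l==i].mean(0),P[l==i].min(0),P[l==i].max(0))
s=observe();print(s)
E
```

```text
top dict_keys(['img', 'depth', 'fx', 'fy', 'cx', 'cy', 'world_from_camera']) [0.29517296 0.01151841 1.38259963]
[277 157  20  10  38] [286.57894737 160.28947368] [0.61435994 0.08017359 0.21977306] [0.59877069 0.05596695 0.21401372] [0.62252418 0.1048692  0.22595022]
[265 159  11  24  49] [268.73469388 168.02040816] [0.59476985 0.12629938 0.21885416] [0.55740033 0.1096897  0.21413555] [0.61704955 0.13602477 0.22589644]
[332 164  17  17 203] [339.66009852 172.27093596] [ 0.58030669 -0.05644006  0.21978978] [ 0.56052066 -0.07828116  0.21411303] [ 0.60337389 -0.03660248  0.22580227]
scene dict_keys(['img', 'depth', 'fx', 'fy', 'cx', 'cy', 'world_from_camera']) [0.98094913 0.53248205 0.95363142]
[  0   0 146  37 386] [70.39896373 17.30310881] [ 0.62353363 -1.73076581  0.22011805] [ 0.24247058 -1.7499557   0.21402343] [ 0.94919555 -1.71446725  0.22596787]
[323  19   9   5  22] [326.90909091  20.90909091] [-0.31924077 -0.85972654  0.22036729] [-0.34126301 -0.88473188  0.21439398] [-0.30560542 -0.84996563  0.22568402]
[399 120 102  20 292] [446.86643836 129.87671233] [-0.01615457  0.06450329
[... 540 characters left out ...]
13637895 0.22548074]
{'time': 0.1, 'qpos': array([ 1.17300455e+00,  3.42650842e-01,  1.52492115e+00, -6.30519110e-06,
        1.27542063e+00, -1.46000590e-01]), 'qvel': array([-0.00189785, -0.00149432, -0.00294025,  0.00117662, -0.00186923,
       -0.00028802]), 'joint_efforts': array([ 2.24679730e-03, -4.32003629e+01, -2.44696283e+01,  7.18253315e-02,
        5.26667212e-02, -7.54856751e-05]), 'tool_pos': array([0.13072928, 0.50833585, 0.40411556]), 'tool_rot': array([-3.14020670e+00, -1.97706176e-04,  2.88980317e+00]), 'contact_force': array([ 0.12813329, -0.36170007, -0.24621967]), 'torque': array([ 0.0306757 , -0.03062365,  0.06412122]), 'grip_force': 0.0, 'opening': 0.09192316287242111}
```

View pics/top1.png

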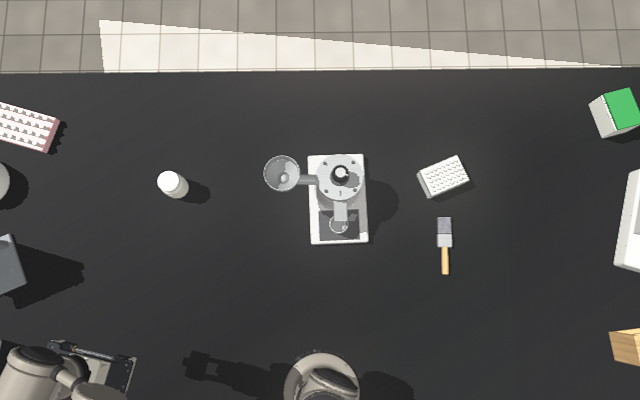

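View pics/scene1.png

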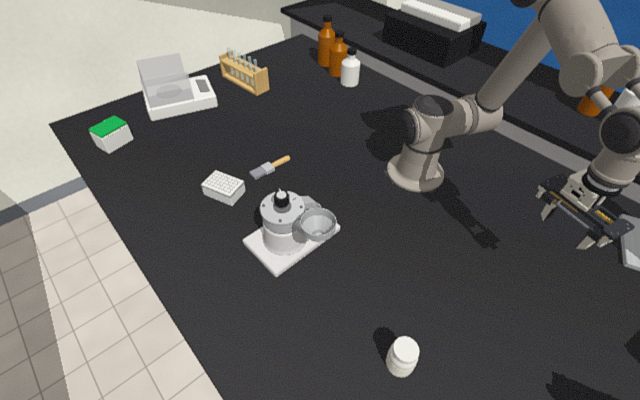

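The top view shows the dial at about pixel (340,172) and the hopper at (282,174). In the scene view the dial is at (281,197). I'll refine the dial centre next.

```bash
python3 - <<'E'
from h import *
tiles=[]
for n,(u,v) in(('top',(340,172)),('scene',(281,197))):
    c=read_camera(n); g=c['img'][v-16:v+16,u-16:u+16]
    tiles.append(cv2.resize(g,(400,400),interpolation=cv2.INTER_NEAREST))
    W=np.array(c['world_from_camera'])
    hsv=c['img'].max(2)
    m=np.zeros((400,640),np.uint8); m[v-12:v+12,u-12:u+12]=(hsv[v-12:v+12,u-12:u+12]<75)
    k,l,s,ce=cv2.connectedComponentsWithStats(m)
    for i in range(1,k):
        if s[i,4]<20: continue
        x,y,w,h=s[i,:4]; print(n,s[i])
        pts=np.argwhere(l==i)[:,::-1].astype(np.int32)
        (a,b),r=cv2.minEnclosingCircle(pts)
        for (a,b) in((a,b),(x+w/2-.5,y+h/2-.5)):
            d=W[:3,:3]@np.array([(a-c['cx'])/c['fx'],-(b-c['cy'])/c['fy'],-1])
            for z in(.22,.205): print(' ',a,b,r,W[:3,3]+d*(z-W[2,3])/d[2])
cv2.imwrite('pics/crop.png',np.hstack(tiles)[:,:,::-1])
E
```

```text
top [332 166  17  17 107]
  340.4230651855469 173.8076934814453 8.525216102600098 [ 0.57613683 -0.05828757  0.22      ]
  340.4230651855469 173.8076934814453 8.525216102600098 [ 0.57976186 -0.05918822  0.205     ]
  340.0 174.0 8.525216102600098 [ 0.5756452  -0.05718202  0.22      ]
  340.0 174.0 8.525216102600098 [ 0.57926388 -0.0580684   0.205     ]
scene [269 185  24   9 148]
  280.5 189.0 12.175895690917969 [ 0.57077401 -0.07527772  0.22      ]
  280.5 189.0 12.175895690917969 [ 0.56238747 -0.08770412  0.205     ]
  280.5 189.0 12.175895690917969 [ 0.57077401 -0.07527772  0.22      ]
  280.5 189.0 12.175895690917969 [ 0.56238747 -0.08770412  0.205     ]
scene [274 194  15  14 139]
  281.0 199.5 8.321758270263672 [ 0.59427814 -0.04232864  0.22      ]
  281.0 199.5 8.321758270263672 [ 0.58637218 -0.05408135  0.205     ]
  281.0 200.5 8.321758270263672 [ 0.59655016 -0.0393657   0.22      ]
  281.0 200.5 8.321758270263672 [ 0.58869064 -0.05105783  0.205     ]
```

View pics/crop.png

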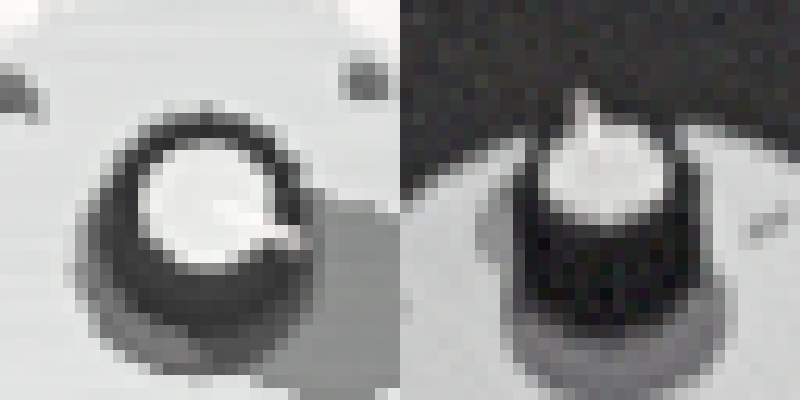

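Request:
arm_command([
  [0,0,25],
  [0,0,25],
  [0,0,25],
  [0,0,25],
  [0,0,0],
], spin=[0,0,0,0,0], jaw=1)

```text
time: 0.7
tool_pos: [0.1308, 0.5085, 0.5081]
tool_rot: [3.135, 0.001, 2.89]
contact_force: [0.2, 0.5, -0.2]
opening: 0.0917
grip_force: 0.0
```

The crop shows the silver top centred at about pixel (339.8,171.5) in the top view and (280.7,194.9) in the scene view. Cast onto z = 0.22 these give a dial axis near (0.583, -0.0565).

Request:
arm_command([
  [22.6,-28.25,0],
  [22.6,-28.25,0],
  [22.6,-28.25,0],
  [22.6,-28.25,0],
  [22.6,-28.25,0],
  [22.6,-28.25,0],
  [22.6,-28.25,0],
  [22.6,-28.25,0],
  [22.6,-28.25,0],
  [22.6,-28.25,0],
  [22.6,-28.25,0],
  [22.6,-28.25,0],
  [22.6,-28.25,0],
  [22.6,-28.25,0],
  [22.6,-28.25,0],
  [22.6,-28.25,0],
  [22.6,-28.25,0],
  [22.6,-28.25,0],
  [22.6,-28.25,0],
  [22.6,-28.25,0],
], spin=[0,0,0,0,0,0,0,0,0,0,0,0,0,0,0,0,0,0,0,0])

```text
time: 2.7
tool_pos: [0.5835, -0.0579, 0.5036]
tool_rot: [3.141, -0.002, 2.89]
contact_force: [0.3, -0.2, -0.1]
opening: 0.0919
grip_force: 0.0
```

Request:
arm_command([
  [0,0,0],
  [0,0,0],
  [0,0,0],
], spin=[0,0,0])

```text
time: 3.0
tool_pos: [0.5824, -0.0558, 0.5043]
tool_rot: [3.141, -0.001, 2.89]
contact_force: [-0.3, -0.2, -0.7]
opening: 0.0919
grip_force: 0.0
```

```bash
python3 - <<'E'
from h import *
s=observe();print(s['tool_pos'],s['tool_rot'],s['qpos'],s['torque'])
c=read_camera('top');cv2.imwrite('pics/t2.png',cv2.resize(c['img'][120:240,260:420],(800,600),interpolation=0)[:,:,::-1])
E
```

```text
[ 0.58235614 -0.05583091  0.50432167] [ 3.14124075e+00 -1.16527094e-03  2.89045314e+00] [-2.26636968e-01  4.06622443e-01  1.15607154e+00  3.80364741e-04
  1.58005497e+00 -1.54629027e+00] [-0.02585579  0.00097147 -0.00723525]
```

View pics/t2.png

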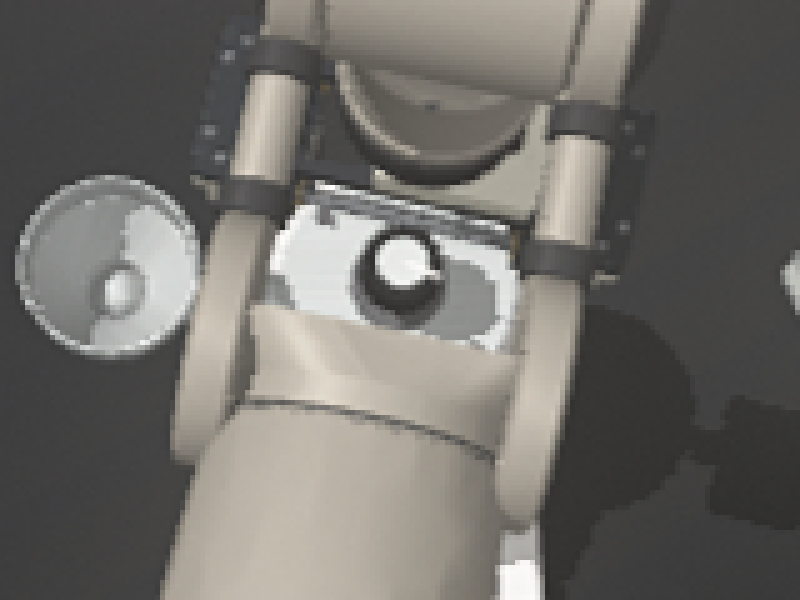

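The dial sits at crop (402,262), clear under the wrist, and the hopper is off to the left. I'll descend and grip.

Request:
arm_command([
  [0.5,-0.5,-13.7],
  [0,0,-13.7],
  [0,0,-13.7],
  [0,0,-13.7],
  [0,0,-13.7],
  [0,0,-13.7],
  [0,0,-13.7],
  [0,0,-13.7],
  [0,0,-13.7],
  [0,0,-13.7],
  [0,0,0],
  [0,0,0],
], spin=[0,0,0,0,0,0,0,0,0,0,0,0])

```text
time: 4.25
tool_pos: [0.5831, -0.0563, 0.3685]
tool_rot: [3.141, 0.001, 2.891]
contact_force: [0.6, -0.1, 1.4]
opening: 0.0919
grip_force: 0.0
```

Request:
arm_command([
  [0,0,0],
  [0,0,0],
  [0,0,0],
  [0,0,0],
  [0,0,0],
  [0,0,0],
  [0,0,0],
  [0,0,0],
  [0,0,0],
  [0,0,0],
], spin=[0,0,0,0,0,0,0,0,0,0], jaw=-0.2, squeeze=35)

```text
time: 5.25
tool_pos: [0.5832, -0.0576, 0.3677]
tool_rot: [-3.141, -0.0, 2.889]
contact_force: [-2.0, -5.2, 0.3]
opening: 0.0436
grip_force: 35.0
```

```bash
cat > o.py <<'E'
from h import *
s=observe();print(s['time'],s['tool_pos'].round(4),s['tool_rot'].round(4),'deg',np.degrees(s['tool_rot'][2]).round(2),'q6',s['qpos'][5].round(3),'tq',s['torque'].round(3),'F',s['contact_force'].round(1),s['opening'].round(4),round(float(s['grip_force']),1))
E
python3 o.py
```

```text
Traceback (most recent call last):
  File "o.py", line 2, in <module>
    s=observe();print(s['time'],s['tool_pos'].round(4),s['tool_rot'].round(4),'deg',np.degrees(s['tool_rot'][2]).round(2),'q6',s['qpos'][5].round(3),'tq',s['torque'].round(3),'F',s['contact_force'].round(1),s['opening'].round(4),round(float(s['grip_force']),1))
                                                                                                                                                                                                               ^^^^^^^^^^^^^^^^^^
AttributeError: 'float' object has no attribute 'round'
```

Request:
arm_command([
  [0,0,0],
  [0,0,0],
  [0,0,0],
  [0,0,0],
  [0,0,0],
  [0,0,0],
  [0,0,0],
], spin=[-4,-4,-4,-4,-4,0,0])

```text
time: 5.95
tool_pos: [0.5831, -0.0578, 0.3678]
tool_rot: [-3.14, 0.0, 2.54]
contact_force: [-2.6, -6.1, 0.8]
opening: 0.043
grip_force: 35.0
```

```bash
sed -i "s/s\['opening'\].round(4)/round(float(s['opening']),4)/" o.py; python3 o.py
```

```text
5.95 [ 0.5831 -0.0578  0.3678] [-3.1400e+00  4.0000e-04  2.5402e+00] deg 145.54 q6 -1.198 tq [-1.001  0.35  -0.006] F [-2.6 -6.1  0.8] 0.043 35.0
```

Request:
arm_command([
  [0,0,0],
  [0,0,0],
  [0,0,0],
  [0,0,0],
  [0,0,0],
], spin=[-2,-2,-1,0,0])

```text
time: 6.45
tool_pos: [0.5831, -0.0579, 0.3678]
tool_rot: [-3.14, 0.001, 2.453]
contact_force: [-2.4, -6.1, 1.8]
opening: 0.0431
grip_force: 35.0
```

```bash
python3 o.py
```

```text
6.45 [ 0.5831 -0.0579  0.3678] [-3.1397e+00  5.0000e-04  2.4534e+00] deg 140.57 q6 -1.111 tq [-1.065  0.389  0.174] F [-2.4 -6.1  1.8] 0.0431 35.0
```

Request:
arm_command([
  [0,0,0],
  [0,0,0],
  [0,0,0],
  [0,0,0],
  [0,0,0],
], spin=[-2,-2,-1,0,0])

```text
time: 6.95
tool_pos: [0.583, -0.0579, 0.3677]
tool_rot: [-3.14, 0.001, 2.366]
contact_force: [-3.1, -6.6, 0.2]
opening: 0.0432
grip_force: 35.0
```

```bash
python3 o.py
```

```text
6.95 [ 0.583  -0.0579  0.3677] [-3.1397e+00  6.0000e-04  2.3659e+00] deg 135.56 q6 -1.024 tq [-1.108  0.454 -0.017] F [-3.1 -6.6  0.2] 0.0432 35.0
```

Request:
arm_command([
  [0,0,0],
  [0,0,0],
  [0,0,0],
  [0,0,0],
  [0,0,0],
], spin=[-2,-2,-1,0,0])

```text
time: 7.45
tool_pos: [0.583, -0.058, 0.3677]
tool_rot: [-3.14, 0.001, 2.278]
contact_force: [-3.6, -7.6, 1.1]
opening: 0.0438
grip_force: 35.0
```

```bash
python3 o.py
```

```text
7.45 [ 0.583  -0.058   0.3677] [-3.1396e+00  8.0000e-04  2.2785e+00] deg 130.55 q6 -0.936 tq [-1.188  0.402  0.065] F [-3.6 -7.6  1.1] 0.0438 35.0
```

Request:
arm_command([
  [-0.5,-1,0],
  [0,-0.7,0],
  [0,0,0],
  [0,0,0],
], spin=[0,0,0,0])

```text
time: 7.85
tool_pos: [0.5828, -0.0585, 0.3678]
tool_rot: [3.141, -0.0, 2.279]
contact_force: [-1.0, -0.6, 0.2]
opening: 0.0435
grip_force: 35.0
```

```bash
cat > o.py <<'E'
from h import *
T=[]
for i in range(4):
    s=observe();T.append(s['torque'][2])
    if i<3: read_camera('top')
print(round(s['time'],2),s['tool_pos'].round(4),'yaw',np.degrees(s['tool_rot'][2]).round(2),'tz',np.round(T,3),'mean',np.mean(T).round(3),'F',s['contact_force'].round(1),round(float(s['opening']),4))
E
python3 o.py
```

```text
8.0 [ 0.5828 -0.0585  0.3678] yaw 130.59 tz [ 0.064  0.062  0.019 -0.031] mean 0.029 F [-1.   0.5  1.1] 0.0434
```

Request:
arm_command([
  [0,0,0],
  [0,0,0],
  [0,0,0],
  [0,0,0],
  [0,0,0],
], spin=[-2,-2,-1,0,0])

```text
time: 8.5
tool_pos: [0.5827, -0.0586, 0.3677]
tool_rot: [3.141, -0.0, 2.192]
contact_force: [-1.6, 1.8, 0.7]
opening: 0.0434
grip_force: 35.0
```

```bash
python3 o.py
```

```text
8.65 [ 0.5827 -0.0586  0.3678] yaw 125.6 tz [ 0.056 -0.031 -0.008 -0.056] mean -0.01 F [-2.2  1.4  3. ] 0.0433
```

Request:
arm_command([
  [0,0,0],
  [0,0,0],
  [0,0,0],
  [0,0,0],
  [0,0,0],
], spin=[-2,-2,-1,0,0])

```text
time: 9.15
tool_pos: [0.5827, -0.0586, 0.3677]
tool_rot: [-3.142, -0.0, 2.105]
contact_force: [-2.7, 1.8, 2.2]
opening: 0.0438
grip_force: 35.0
```

```bash
python3 o.py
```

```text
9.3 [ 0.5827 -0.0586  0.3677] yaw 120.6 tz [0.131 0.191 0.113 0.074] mean 0.127 F [-3.2  2.2  2. ] 0.0434
```

Request:
arm_command([
  [0,0,0],
  [0,0,0],
  [0,0,0],
  [0,0,0],
  [0,0,0],
  [0,0,0],
], spin=[-2,-2,-2,-2,0,0])

```text
time: 9.9
tool_pos: [0.5826, -0.0587, 0.3677]
tool_rot: [-3.141, -0.0, 1.966]
contact_force: [-3.7, 2.5, 3.2]
opening: 0.0435
grip_force: 35.0
```

```bash
python3 o.py
```

```text
10.05 [ 0.5827 -0.0587  0.3678] yaw 112.6 tz [ 0.016 -0.009 -0.003  0.022] mean 0.007 F [-4.9  2.2  3.4] 0.0434
```

Request:
arm_command([
  [0,0,0],
  [0,0,0],
  [0,0,0],
  [0,0,0],
  [0,0,0],
  [0,0,0],
  [0,0,0],
  [0,0,0],
], spin=[-2,-2,-2,-2,-2,-1,0,0])

```text
time: 10.85
tool_pos: [0.5825, -0.0587, 0.3677]
tool_rot: [-3.141, -0.0, 1.774]
contact_force: [-5.1, 1.6, 3.8]
opening: 0.043
grip_force: 35.0
```

```bash
python3 o.py
```

```text
11.0 [ 0.5825 -0.0587  0.3677] yaw 101.62 tz [0.138 0.052 0.213 0.12 ] mean 0.131 F [-4.6  3.6  2.3] 0.0433
```

Request:
arm_command([
  [-0.7,0.3,0],
  [0,0,0],
  [0,0,0],
  [0,0,0],
  [0,0,0],
  [0,0,0],
  [0,0,0],
  [0,0,0],
  [0,0,0],
  [0,0,0],
  [0,0,0],
  [0,0,0],
], spin=[-2,-2,-2,-2,-2,-2,-2,-2,-2,-2,0,0])

```text
time: 12.2
tool_pos: [0.582, -0.0586, 0.3677]
tool_rot: [-3.142, 0.0, 1.425]
contact_force: [-4.1, 0.1, 2.7]
opening: 0.0435
grip_force: 35.0
```

```bash
python3 o.py
```

```text
12.35 [ 0.582  -0.0586  0.3677] yaw 81.61 tz [0.116 0.124 0.126 0.099] mean 0.116 F [-4.3 -0.6  1.9] 0.0432
```

Not at the stop yet; the ripple is unchanged. On to the next click.

Request:
arm_command([
  [-0.7,0,0],
  [0,0,0],
  [0,0,0],
  [0,0,0],
  [0,0,0],
  [0,0,0],
  [0,0,0],
  [0,0,0],
  [0,0,0],
  [0,0,0],
  [0,0,0],
  [0,0,0],
], spin=[-2,-2,-2,-2,-2,-2,-2,-2,-2,-2,0,0])

```text
time: 13.55
tool_pos: [0.5815, -0.0586, 0.3677]
tool_rot: [3.141, -0.0, 1.076]
contact_force: [-2.7, 0.1, 2.0]
opening: 0.0433
grip_force: 35.0
```

```bash
python3 o.py
```

```text
13.7 [ 0.5815 -0.0585  0.3677] yaw 61.61 tz [0.089 0.152 0.109 0.088] mean 0.11 F [-2.  -0.7  1.2] 0.0435
```

Request:
arm_command([
  [-0.3,0,0],
  [0,0,0],
  [0,0,0],
  [0,0,0],
  [0,0,0],
  [0,0,0],
  [0,0,0],
  [0,0,0],
  [0,0,0],
  [0,0,0],
  [0,0,0],
  [0,0,0],
], spin=[-2,-2,-2,-2,-2,-2,-2,-2,-2,-2,0,0])

```text
time: 14.9
tool_pos: [0.5812, -0.0584, 0.3678]
tool_rot: [3.141, -0.0, 0.727]
contact_force: [-1.4, 0.2, 0.5]
opening: 0.0433
grip_force: 35.0
```

```bash
python3 o.py
```

```text
15.05 [ 0.5812 -0.0584  0.3678] yaw 41.61 tz [0.259 0.272 0.258 0.26 ] mean 0.262 F [-0.7  0.9  0.7] 0.0432
```

Request:
arm_command([
  [0,0,0],
  [0,0,0],
  [0,0,0],
  [0,0,0],
], spin=[-0.7,-0.8,0,0])

```text
time: 15.45
tool_pos: [0.5812, -0.0584, 0.3678]
tool_rot: [3.141, -0.0, 0.7]
contact_force: [0.2, 1.2, 1.0]
opening: 0.0437
grip_force: 35.0
```

```bash
python3 o.py
```

```text
15.6 [ 0.5812 -0.0584  0.3677] yaw 40.08 tz [0.328 0.377 0.347 0.292] mean 0.336 F [ 1.2  1.9 -0.3] 0.0433
```

Request:
arm_command([
  [0,0,0],
  [0,0,0],
  [0,0,0],
  [0,0,0],
], spin=[-0.6,-0.7,0,0])

```text
time: 16.0
tool_pos: [0.5812, -0.0584, 0.3678]
tool_rot: [3.141, -0.0, 0.677]
contact_force: [2.0, 0.9, -0.4]
opening: 0.0432
grip_force: 35.0
```

```bash
python3 o.py
```

```text
16.15 [ 0.5812 -0.0584  0.3678] yaw 38.77 tz [0.457 0.437 0.443 0.415] mean 0.438 F [ 2.8  2.6 -0.4] 0.0437
```

A clear stop: torque climbs steadily to 0.44 N m, and it lies on the grid at 120° from the start. Now back five clicks, which is 107° from the present wrist angle.

Request:
arm_command([
  [0,0,0],
  [0,0,0],
  [0,0,0],
  [0,0,0],
  [0,0,0],
  [0,0,0],
  [0,0,0],
  [0,0,0],
  [0,0,0],
  [0,0,0],
  [0,0,0],
  [0,0,0],
  [0,0,0],
  [0,0,0],
  [0,0,0],
  [0,0,0],
  [0,0,0],
  [0,0,0],
  [0,0,0],
  [0,0,0],
], spin=[3,4,4,4,4,4,4,4,4,4,4,4,4,4,4,4,4,4,0,0])

```text
time: 18.15
tool_pos: [0.5818, -0.0586, 0.3678]
tool_rot: [3.139, 0.001, 1.915]
contact_force: [7.0, 1.7, -2.7]
opening: 0.0435
grip_force: 35.0
```

```bash
python3 o.py
```

```text
18.3 [ 0.5818 -0.0586  0.3678] yaw 109.71 tz [ 0.03  -0.013  0.004 -0.032] mean -0.002 F [ 6.5  1.8 -2.7] 0.0435
```

Request:
arm_command([
  [0,0,0],
  [0,0,0],
  [0,0,0],
  [0,0,0],
  [0,0,0],
  [0,0,0],
  [0,0,0],
  [0,0,0],
  [0,0,0],
  [0,0,0],
  [0,0,0],
  [0,0,0],
], spin=[4,4,4,4,4,4,4,4,3,1,0,0])

```text
time: 19.5
tool_pos: [0.5821, -0.0584, 0.3678]
tool_rot: [3.139, 0.003, 2.543]
contact_force: [8.7, 2.9, -3.0]
opening: 0.0432
grip_force: 35.0
```

```bash
python3 o.py
```

```text
19.65 [ 0.5821 -0.0584  0.3678] yaw 145.71 tz [ 0.002  0.045  0.015 -0.068] mean -0.001 F [ 8.2  2.3 -3. ] 0.0434
```

Request:
arm_command([
  [0.8,0.3,0],
  [0.6,0.2,0],
  [0,0,0],
  [0,0,0],
], spin=[0,0,0,0])

```text
time: 20.05
tool_pos: [0.5827, -0.0582, 0.3678]
tool_rot: [3.141, 0.001, 2.544]
contact_force: [5.5, -0.1, -2.1]
opening: 0.0437
grip_force: 35.0
```

```bash
python3 o.py
```

```text
20.2 [ 0.5827 -0.0582  0.3678] yaw 145.75 tz [-0.016  0.02  -0.047  0.029] mean -0.004 F [ 5.4 -0.7 -1.6] 0.0433
```

Request:
arm_command([
  [0,0,0],
  [0,0,0],
  [0,0,0],
  [0,0,0],
  [0,0,0],
  [0,0,0],
  [0,0,0],
  [0,0,0],
  [0,0,0],
  [0,0,0],
], spin=[0,0,0,0,0,0,0,0,0,0], jaw=1)

```text
time: 21.2
tool_pos: [0.5825, -0.0579, 0.3677]
tool_rot: [3.142, -0.0, 2.544]
contact_force: [0.4, -1.3, 1.0]
opening: 0.0918
grip_force: 0.0
```

Request:
arm_command([
  [0,0,5],
  [0,0,15],
  [0,0,15],
  [0,0,20],
  [0,0,20],
  [0,0,20],
  [0,0,20],
  [0,0,20],
  [0,0,0],
  [0,0,0],
  [0,0,0],
], spin=[0,0,0,0,0,0,0,0,0,0,0])

```text
time: 22.3
tool_pos: [0.5824, -0.0579, 0.5014]
tool_rot: [-3.141, -0.002, 2.544]
contact_force: [-0.4, -0.5, -0.2]
opening: 0.0916
grip_force: 0.0
```

Request:
arm_command([
  [-10,25,0],
  [-10,25,0],
  [-10,25,0],
  [-10,25,0],
  [-10,25,0],
  [-10,25,0],
  [-10,25,0],
  [-10,25,0],
  [-10,25,0],
  [-10,25,0],
  [-10,25,0],
  [-10,25,0],
  [0,0,0],
  [0,0,0],
], spin=[0,0,0,0,0,0,0,0,0,0,0,0,0,0])

```text
time: 23.7
tool_pos: [0.4624, 0.2422, 0.5018]
tool_rot: [-3.14, -0.001, 2.546]
contact_force: [-0.2, 0.4, 0.5]
opening: 0.0922
grip_force: 0.0
```

```bash
python3 - <<'E'
from h import *
tiles=[]
for n,(u,v) in(('top',(340,172)),('scene',(281,197))):
    c=read_camera(n)
    tiles.append(cv2.resize(c['img'][v-16:v+16,u-16:u+16],(400,400),interpolation=0))
cv2.imwrite('pics/fin.png',np.hstack(tiles)[:,:,::-1]); print(observe()['time'])
E
```

```text
23.8
```

View pics/fin.png

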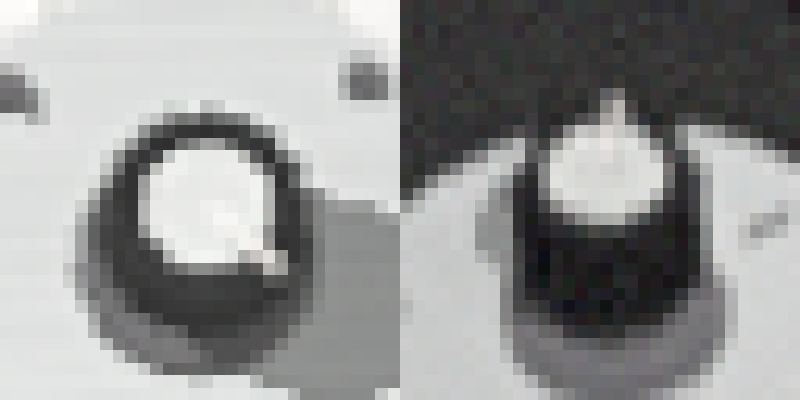

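The pointer tip has moved from crop (300,238) to (278,262). That is a net 20° clockwise, which matches 120° closed and then 100° opened. I'll hand in.

```bash
python3 -c "
from cell import *
print(hand_in())"
```

```text
the job is handed in; nothing more can be done
None
```

The dial was closed 120° clockwise to a clear stop (0.44 N m peak, under the 0.6 N m limit), turned back 100° (five clicks) and released; the pointer's net 20° clockwise shift agrees, and the job is handed in at about 24 s.

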